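# Sweep tile chips off a sprung board with a scraper from the rail clip

## Task

Pull the scraper block up out of the spring clip on the chrome rail and use it, not the gripper, to sweep all the tile chips along the board into the tray at its end. Set the scraper down behind the chips and keep it lightly pressed on the springy board, whose height you must feel for, through the whole stroke to the tray edge, never leaning on it hard. Then leave the scraper standing upright on the swept board, and leave the other things on the bench where they are.

Things in the scene. Friction and masses are not known exactly. Their poses are not given: they have to be found in the camera images.
- scraper_grip (a point): Middle of the wooden grip of the scraper block, 78 mm above its sole. The grip is 24 mm thick (along this point's x), 64 mm wide (y) and runs from 52 to 105 mm above the sole; pinch its broad faces, across x. z points up.
- scraper_foot (a point): Centre of the sole (underside) of the scraper block, same axes as the grip point; the sole is 24 mm (x) by 100 mm (y).
- scraper: The scraper block, about 0.2 kg, alike front and back; origin at the centre of its sole. Under the wooden grip is a black plastic blade, 24 mm thick, 100 mm wide and 52 mm high, with a shallow notch in each end. It stands by itself on its flat sole.
- clip: Open-topped steel spring clip fixed on the rail, anywhere along it, holding the lower 36 mm of the scraper upright. Origin at the centre of its underside, about 110 mm above the bench; the sole rests 6 mm above that. 40 mm high, 158 mm wide along its y; the scraper's thickness lies along its x. The rail runs 34 mm behind it (+x), bar top 142 mm above the bench.
- clip_mouth (a point): Middle of the clip's mouth, 36 mm above its underside. Two sprung rollers sit in the scraper's end notches: drawn straight up, the scraper resists with some 8 N in the first 8 mm, then runs nearly free; its sole is clear of the clip after 40 mm.
- stand: Fixed steel stand with a plywood board and an open aluminium tray. Origin on the bench under the board's centre; x points along the board towards the tray, z up. The board, level at rest, covers x from -110 to +110 mm, 136 mm wide, a lip 10 mm high along each side, 120 mm apart inside, both ends open. The tray inside: x from 95 to 225 mm, y within 70 mm, floor 6 mm, rim 45 mm above the bench.
- board_edge (a point): Point on the bench below the middle of the board's tray end. The board's top lies anywhere from 60 to 70 mm above the bench: its height is set by hand on stiff friction clamps, differs each time and is not measured: find it by touch. It hinges about a line 15 mm past this end, near which it is rigid.
- board_rear (a point): Point on the bench below the middle of the board's other end. A spring carries that end: past about 2 N it sinks about 1 mm per N, up to 14 mm; half-way along a quarter as much, so a stroke at one height loses contact or presses too hard. Pressed there by the scraper: 3 to 15 N is right, 20 N is too much.
- chip0: Loose irregular flake of white tile, about 26 by 24 mm, of some thickness between 4 and 12 mm (each differs), 10 to 16 g, lying on the board between 60 mm before and 75 mm past its centre. Origin at its middle.
- chip1: Loose irregular flake of white tile, about 26 by 24 mm, of some thickness between 4 and 12 mm (each differs), 10 to 16 g, lying on the board between 60 mm before and 75 mm past its centre. Origin at its middle.
- chip2: Loose irregular flake of white tile, about 26 by 24 mm, of some thickness between 4 and 12 mm (each differs), 10 to 16 g, lying on the board between 60 mm before and 75 mm past its centre. Origin at its middle.
- chip3: Loose irregular flake of white tile, about 26 by 24 mm, of some thickness between 4 and 12 mm (each differs), 10 to 16 g, lying on the board between 60 mm before and 75 mm past its centre. Origin at its middle.
- chip4: Loose irregular flake of white tile, about 26 by 24 mm, of some thickness between 4 and 12 mm (each differs), 10 to 16 g, lying on the board between 60 mm before and 75 mm past its centre. Origin at its middle.
- jar: Bystander: open clear glass jar, 72 mm across, 100 mm tall, on the bench. Origin under its centre.
- tin: Bystander: crushed tin, about 70 mm across, 65 mm tall, on the bench. Origin under its centre.
- spout: Bystander: green plastic watering can spout lying on the bench, about 165 mm long, 22 mm high. Origin on the bench about its middle.
- lid: Bystander: flat translucent takeaway lid, 110 mm across, 10 mm thick, on the bench. Origin under its centre.
There are look-alikes about, which are no part of the job. Of the things shaped like the scraper, the black one is meant.

How it is judged:
By the outcome, as a careful person would: the job done as asked, in the order asked, and still so for the second after the job is handed in, with the robot touching nothing.
It also fails if it takes over 64 s, if anything falls off the work surface, if the arm or the gripper's body presses on something with over 40 N, if the wrist force passes 120 N, or if a joint passes its speed limit or range.

## Robot

A 7-joint arm with a two-finger parallel gripper is mounted at the origin on the work surface. World frame = base frame: x ahead of the robot, y to its left, z up, the work surface at z = 0. Lengths are in m, angles in rad, forces in N, time in s.
With the tool pointing down it reaches from about 0.4 to 0.85 m from the base axis. Payload 10.4 kg.
Tool frame: the origin (TCP) lies on the mounting face of the last link; the fingertips stand 173 mm ahead of it and the grasp point (between the pads) lies 155 mm ahead of it; z points along the fingers, y is the line along which they close (so a half turn about z gives the same grasp; the last joint's range is limited). The gripper opens to 85 mm and grips with 20 to 120 N. Pads are 22 mm wide; open, the fingers measure 114 mm over their backs; the gripper's body (76 mm by 85 mm) begins 54 mm behind the grasp point. The pads swing forward as they close: fully open they stand 13 mm farther back than shut.
Start: joints at [1.176, 0.332, -0.065, 1.46, 0.022, 1.35, -0.088], TCP at [0.227, -0.582, 0.405] pointing down, gripper open.
Joint ranges: [-2.6, 2.6], [-0.5, 2.12], [-1.47, 1.34], [0.16, 2.42], [-1.27, 4.41], [0.06, 2.06], [-2.6, 2.6]. Speed limits (rad/s): [2.22, 2.22, 2.79, 2.79, 3.14, 3.14, 3.14].

## Interface

Orientations are given as a rotation vector (axis times angle).
In Python, from workcell import * gives the robot as it stands.
- The arm moves only by the shell command python3 -m pendant 'ROWS'. ROWS is a JSON object of lists of equal length, an entry for each row: "linear": the shift along the tool's x, y, z normalised to -1 to 1, where 1 is 20 cm, a list of three; "delta_rot": the turn, a rotation vector about the tool's x, y, z normalised to -1 to 1, where 1 is pi/2 rad, a list of three; "hand": the opening, from 0 (shut) to 1 (fully open). In form: {"linear": [[x, y, z], ...], "delta_rot": [[wx, wy, wz], ...], "hand": [hand, ...]}. A call has 1 to 5 rows; each row shifts and turns the commanded pose from where the row before left it, along the tool's axes as they then stand; what a row does not reach is not made up. A row lasts 1/12 s, in which the tool goes at most 41.7 mm and 7.16 degrees, less where a joint would pass 70% of its speed; a pose out of reach is approached as far as the arm can. A call with a number of a shift or a turn outside -1 to 1 is refused whole. A call with a gripper value outside its range is refused whole. The fingers move at their own pace and stop on an object; the grip force is fixed at half the most. Time passes only in rows, so rows that do not move let the fingers close. It gives the time, the measured TCP pose, the force, the opening and the grip force at its end, in the units of the state.
- state(): the state, without advancing time (a new reading comes with each control period).
- read_camera(name): name is "scene" or "top" or "wrist"; returns a dict with "image" (420x560x3 uint8, red, green, blue), "fx", "fy", "cx", "cy" (pixels), "rvec" (rotation vector, rad) and "tvec" (3), from world to camera coordinates, as OpenCV has them. Camera axes: x right, y down, z forward; pixel columns grow to the right and rows downward; lengths in m; the calibration is good to about 2 mm. A picture is of the moment at which its call begins. There is no depth.
- finish_job(): hands the job in; it is judged then, once.
Trained networks look in the newest picture that a camera, given by its name, has taken for a name from the list of things; names that differ only in an ending like _2 or _b are one class to them, and where a whole thing is asked for, a point or a joint stands for the part that bears it (a point fixed in the world has none). Each returns a list of dicts, best first, with "confidence" (0 to 1); they miss things now and then, are a little off and sometimes report something else, mostly with a low value. They report only what shows in the picture. A call takes as long as a camera call. They do not tell look-alikes from the thing itself.
- recognise(camera, query): "extent" ([centre column, centre row, width, height] in pixels, round what is visible of it).
- regions_of(camera, query): "mask" (420x560 bool, what is visible of it) and "extent" ([centre column, centre row, width, height] in pixels, round what is visible of it).
- tip_of(camera, query): "centre" ([column, row] in pixels: a listed point, or the origin of a listed thing).
The state is a dict: "time": time; "joints": joint angles; "joint_vel": joint speeds; "joint_torque": joint torques, N m; "position": TCP position; "eef_rot": TCP orientation; "ft_force": force on the tool from outside, world axes, zero at the start; "ft_torque": the same for the moment, N m; "gripper_width": opening from 0.0 (shut) to 1.0 (fully open); "grasp_force": force on a finger pad.
Only numpy, scipy, OpenCV 4.12 (cv2) and the standard library are available. Lean on these libraries where they do the work, as an engineer would, in place of code of your own. Each camera call takes 0.05 s, during which the arm holds its last target. There are 200 camera calls.

## Working session

There is one attempt and no reset: what is moved stays moved. The work goes in short steps, Python scripts to look and compute and a shell command to move; the robot and the scene stay as the last step left them, time stands still between calls to the robot, and variables do not carry over. Pictures are saved under pics/ and viewed, at most 10 in all, crops included, and the job is handed in when it is done.

```bash
ls; mkdir -p pics; cat > h.py <<'E'
from workcell import *
import numpy as np, cv2
from scipy.spatial.transform import Rotation as R
def snap(c,fn=None):
    d=read_camera(c)
    if fn: cv2.imwrite('pics/'+fn,cv2.cvtColor(d['image'],cv2.COLOR_RGB2BGR))
    return d
def ray(d,px):
    Rm=R.from_rotvec(d['rvec']).as_matrix()
    v=Rm.T@np.array([(px[0]-d['cx'])/d['fx'],(px[1]-d['cy'])/d['fy'],1])
    return -Rm.T@np.array(d['tvec']),v
def atz(d,px,z):
    o,v=ray(d,px); return o+v*(z-o[2])/v[2]
def proj(d,P):
    Rm=R.from_rotvec(d['rvec']).as_matrix(); q=Rm@np.array(P)+d['tvec']
    return np.array([d['fx']*q[0]/q[2]+d['cx'],d['fy']*q[1]/q[2]+d['cy']])
def tri(rs):
    A=0;b=0
    for o,v in rs:
        v=v/np.linalg.norm(v);M=np.eye(3)-np.outer(v,v);A=A+M;b=b+M@o
    return np.linalg.solve(A,b)
E
python3 - <<'E'
from h import *
D={c:snap(c,c+'0.png') for c in('scene','top')}
im=np.hstack([D[c]['image'] for c in D])
for c in D:
  print(c,D[c]['fx'],-R.from_rotvec(D[c]['rvec']).as_matrix().T@D[c]['tvec'])
  for q in ['scraper_grip','scraper_foot','clip','clip_mouth','stand','board_edge','board_rear','chip0','jar','tin','spout','lid']:
    print(c,q,[(np.round(r['centre']).astype(int).tolist(),round(r['confidence'],2)) for r in tip_of(c,q)])
print(state())
E
```

```text
pics
scene 442.81510099952584 [1.13750673 0.68693397 0.99114418]
scene scraper_grip [([204, 248], 0.89), ([180, 220], 0.84), ([255, 199], 0.78)]
scene scraper_foot [([257, 221], 0.7), ([184, 239], 0.6), ([325, 254], 0.2)]
scene clip [([258, 218], 0.61)]
scene clip_mouth [([257, 208], 0.87)]
scene stand [([324, 252], 0.96), ([317, 237], 0.73), ([299, 234], 0.7)]
scene board_edge [([300, 233], 0.9)]
scene board_rear [([347, 277], 0.61)]
scene chip0 [([311, 221], 0.65), ([335, 233], 0.62), ([328, 254], 0.61), ([316, 242], 0.56), ([342, 241], 0.54)]
scene jar [([379, 336], 0.91), ([257, 219], 0.17)]
scene tin [([258, 210], 0.69), ([256, 170], 0.64)]
scene spout [([411, 306], 0.76), ([342, 242], 0.58)]
scene lid [([220, 181], 0.71)]
top 542.0924154724835 [0.38179018 0.01160912 1.41959027]
top scraper_grip [([361, 131], 0.89), ([298, 185], 0.6)]
top scraper_foot [([292, 191], 0.83), ([303, 142], 0.61)]
top clip [([297, 194], 0.72)]
top clip_mouth []
top stand [([242, 255], 0.86)]
top board_edge [([284, 252], 0.9)]
top board_rear [([299, 192], 0.35)]
top chip0 [([225, 240], 0.66), ([244, 24
[... 204 characters left out ...]
7640675,  0.33220946, -0.06468423,  1.46011949,  0.02158912,
        1.34992182, -0.08849231]), 'joint_vel': array([ 8.50041009e-04,  5.43532470e-05, -1.86796015e-05,  7.89531133e-04,
       -1.00521115e-04, -9.46842030e-04, -3.53616223e-04]), 'joint_torque': array([-3.37619485e-05, -6.25229287e+01,  4.87992307e-02, -3.91820741e+01,
        1.65140501e-02,  1.91898762e-03, -4.98357895e-05]), 'position': array([ 0.22705851, -0.58229495,  0.40472225]), 'eef_rot': array([3.08743875e+00, 5.80633123e-01, 4.24408931e-05]), 'ft_force': array([-0.37625127, -0.57207317, -0.41344224]), 'ft_torque': array([-0.04723518, -0.0091362 , -0.00079791]), 'grasp_force': 0.0, 'gripper_width': 0.9992699183030119}
```

View images.

```bash
python3 - <<'E'
import cv2
cv2.imwrite('pics/s1.png',cv2.resize(cv2.imread('pics/scene0.png')[130:370,150:470],None,fx=2.5,fy=2.5,interpolation=2))
cv2.imwrite('pics/t1.png',cv2.resize(cv2.imread('pics/top0.png')[90:330,100:420],None,fx=2.5,fy=2.5,interpolation=2))
E
```

```text
(no output)
```

View pics/s1.png

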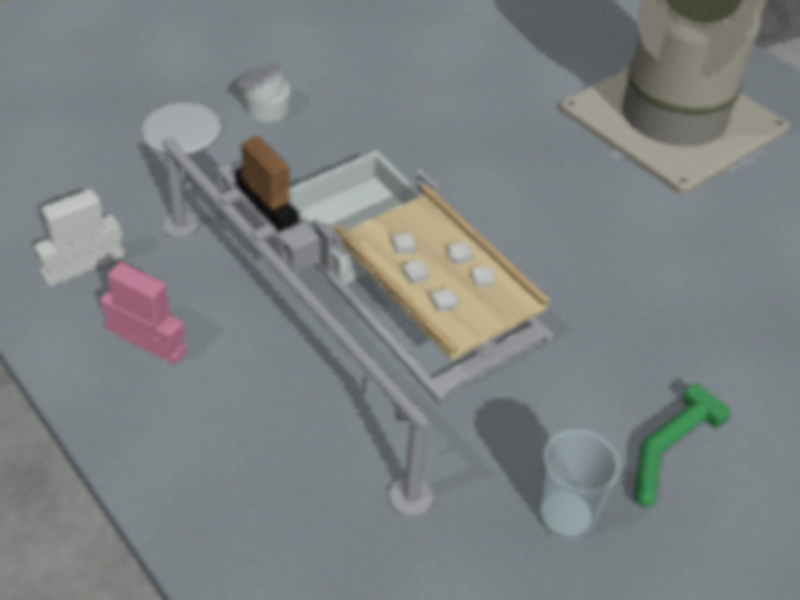

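View pics/t1.png

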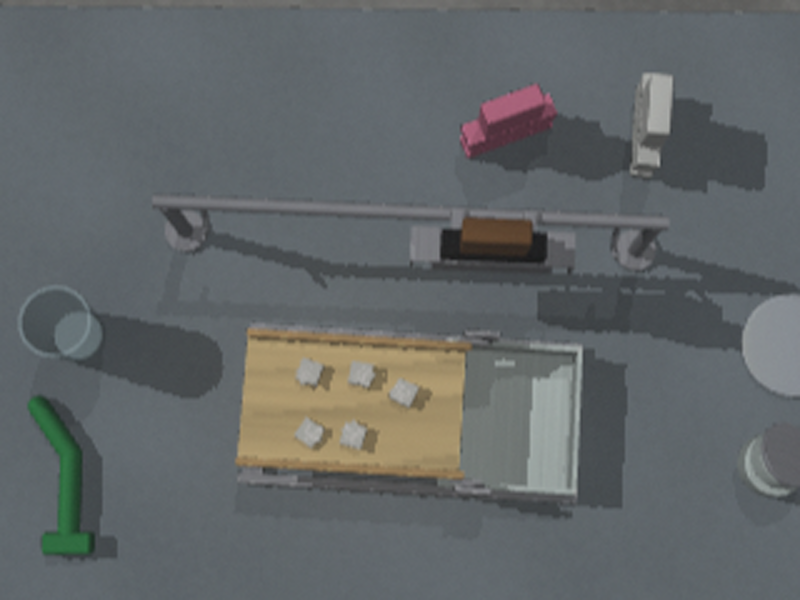

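The wanted scraper (black blade, wooden grip) stands in the clip at top (298,185), scene (255,199). The look-alikes are the pink block at top (304,138), scene (204,248), and the white block at top (361,131), scene (180,220). I choose the one in the clip. The board has 5 chips on it and the tray is at image right.

```bash
python3 - <<'E'
from h import *
s=snap('scene'); t=snap('top')
cr=np.hstack([cv2.resize(d['image'][y-45:y+45,x-45:x+45],(400,400),interpolation=2) for d,x,y in((s,257,205),(t,298,190))])
cv2.imwrite('pics/crop.png',cr[:,:,::-1])
g=tri([ray(s,(255,199)),ray(t,(298,185))]);print('grip tri',g)
# top-image pts from zoomed view: px=100+u/2.5, py=90+v/2.5
P=lambda u,v:(100+u/2.5,90+v/2.5)
for n,u,v,z in [('gripTL',463,220,.221),('gripTR',531,222,.221),('gripBR',530,254,.221),('gripBL',461,251,.221),
 ('clipL',411,245,.15),('clipR',577,250,.15),('railL',156,202,.142),('railR',667,222,.142),
 ('bTL',249,332,.075),('bTR',471,345,.075),('bBR',462,475,.075),('bBL',238,463,.075),
 ('trTR',582,347,.045),('trBR',577,494,.045),('trTL',470,345,.045),
 ('c',310,373,.07),('c',362,375,.07),('c',404,392,.07),('c',310,432,.07),('c',354,436,.07),('jar',67,330,.0),('lidL',742,345,.01)]:
  print(n,np.round(atz(t,P(u,v),z),4))
for q,z in (('board_edge',0),('board_rear',0),('stand',0),('clip',.11),('clip_mouth',.146)):
  for c,d in(('top',t),('scene',s)):
    for r in tip_of(c,q): print(q,c,round(r['confidence'],2),np.round(atz(d,r['centre'],z),4))
E
```

```text
grip tri [ 0.64945375 -0.07031932  0.19031047]
gripTL [ 0.6584 -0.0389  0.221 ]
gripTR [ 0.6568 -0.1007  0.221 ]
gripBR [ 0.6271 -0.0994  0.221 ]
gripBL [ 0.6297 -0.037   0.221 ]
clipL [0.6501 0.008  0.15  ]
clipR [ 0.6457 -0.1512  0.15  ]
railL [0.6933 0.2536 0.142 ]
railR [ 0.6754 -0.2403  0.142 ]
bTL [0.5767 0.1694 0.075 ]
bTR [ 0.5639 -0.0525  0.075 ]
bBR [ 0.4347 -0.0428  0.075 ]
bBL [0.4466 0.1774 0.075 ]
trTR [ 0.566  -0.1678  0.045 ]
trBR [ 0.4167 -0.1598  0.045 ]
trTL [ 0.5679 -0.0529  0.045 ]
c [0.5361 0.1084 0.07  ]
c [0.5342 0.0565 0.07  ]
c [0.5171 0.0145 0.07  ]
c [0.4773 0.1076 0.07  ]
c [0.4734 0.064  0.07  ]
jar [0.5894 0.369  0.    ]
lidL [ 0.573  -0.3418  0.01  ]
board_edge top 0.7 [ 0.4995 -0.0459  0.    ]
board_edge scene 0.81 [ 0.514  -0.0402  0.    ]
board_rear scene 0.6 [0.5155 0.1837 0.    ]
stand top 0.74 [0.4972 0.0624 0.    ]
stand scene 0.91 [0.5216 0.0829 0.    ]
clip top 0.89 [ 0.6505 -0.0684  0.11  ]
clip scene 0.75 [ 0.6477 -0.0669  0.11  ]
clip scene 0.3 [ 0.5289 -0.2499  0.11  ]
clip_mouth top 0.72 [ 0.6566 -0.0675  0.146 ]
clip_mouth scene 0.84 [ 0.6459 -0.0755  0.146 ]
```

View pics/crop.png

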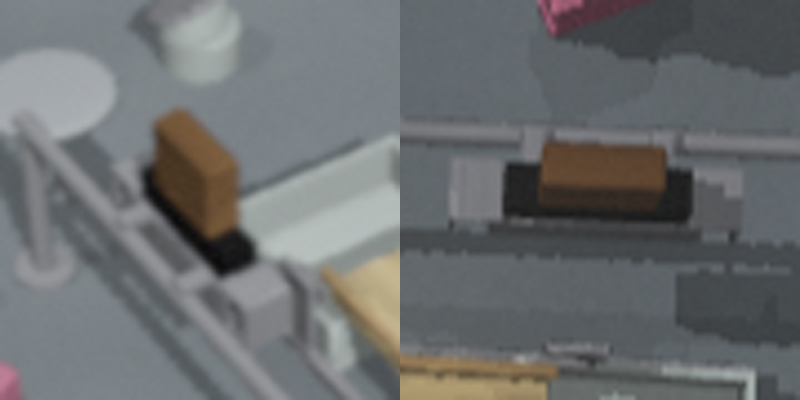

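```bash
cat >> h.py <<'E'
import sys,json
def plan(pos,psi,n,pr=True):
    """rows in tool axes to reach TCP pos with tool y at azimuth psi (deg), pointing down"""
    s=state(); A=R.from_rotvec(s['eef_rot']); p=np.array(s['position'])
    a=np.radians(psi); B=R.from_matrix(np.array([[-np.sin(a),np.cos(a),0],[np.cos(a),np.sin(a),0],[0,0,-1]]).T)
    w=(A.inv()*B).as_rotvec()/n; st=(np.array(pos)-p)/n
    L=[];C=A
    for i in range(n):
        L.append(np.round(C.inv().apply(st)/.2,4).tolist()); C=C*R.from_rotvec(w)
    print('t',round(s['time'],2),'p',np.round(p,4),'psi',round(np.degrees(np.arctan2(*A.as_matrix()[[1,0],1])),2),'F',np.round(s['ft_force'],2),'w',round(s['gripper_width'],3),'gf',s['grasp_force'])
    print('rot/row',np.round(w/(np.pi/2),4)); 
    for l in L: print(l)
E
python3 - <<'E'
from h import *
plan([.648,-.070,.440],-2,18)
E
```

```text
t 1.9 p [ 0.2271 -0.5823  0.4047] psi -68.7 F [ 0.1   0.09 -0.03] w 1.004 gf 0.0
rot/row [ 0.      0.     -0.0412]
[0.1606, -0.0901, -0.0098]
[0.1661, -0.0795, -0.0098]
[0.1709, -0.0686, -0.0098]
[0.175, -0.0574, -0.0098]
[0.1783, -0.046, -0.0098]
[0.1809, -0.0344, -0.0098]
[0.1828, -0.0226, -0.0098]
[0.1839, -0.0108, -0.0098]
[0.1842, 0.0011, -0.0098]
[0.1837, 0.013, -0.0098]
[0.1825, 0.0249, -0.0098]
[0.1805, 0.0366, -0.0098]
[0.1778, 0.0482, -0.0098]
[0.1743, 0.0596, -0.0098]
[0.1701, 0.0707, -0.0098]
[0.1651, 0.0816, -0.0098]
[0.1595, 0.0921, -0.0098]
[0.1532, 0.1022, -0.0098]
```

```bash
python3 -m pendant '{"linear":[[0.161,-0.09,-0.01],[0.166,-0.08,-0.01],[0.171,-0.069,-0.01],[0.175,-0.057,-0.01],[0.178,-0.046,-0.01]],"delta_rot":[[0,0,-0.041],[0,0,-0.041],[0,0,-0.041],[0,0,-0.041],[0,0,-0.041]],"hand":[1,1,1,1,1]}'
python3 -m pendant '{"linear":[[0.181,-0.034,-0.01],[0.183,-0.023,-0.01],[0.184,-0.011,-0.01],[0.184,0.001,-0.01],[0.184,0.013,-0.01]],"delta_rot":[[0,0,-0.041],[0,0,-0.041],[0,0,-0.041],[0,0,-0.041],[0,0,-0.041]],"hand":[1,1,1,1,1]}'
python3 -m pendant '{"linear":[[0.182,0.025,-0.01],[0.18,0.037,-0.01],[0.178,0.048,-0.01],[0.174,0.06,-0.01],[0.17,0.071,-0.01]],"delta_rot":[[0,0,-0.041],[0,0,-0.041],[0,0,-0.041],[0,0,-0.041],[0,0,-0.041]],"hand":[1,1,1,1,1]}'
python3 -m pendant '{"linear":[[0.165,0.082,-0.01],[0.16,0.092,-0.01],[0.153,0.1,-0.01],[0,0,0],[0,0,0]],"delta_rot":[[0,0,-0.041],[0,0,-0.041],[0,0,-0.041],[0,0,0],[0,0,0]],"hand":[1,1,1,1,1]}'
python3 - <<'E'
from h import *
w=snap('wrist','w1.png')
t=snap('top')
for q in('scraper_grip','clip_mouth'):
  for r in tip_of('wrist',q): print(q,np.round(r['centre'],1),r['confidence'],atz(w,r['centre'],.194 if q[0]=='s' else .146))
print(proj(w,[.648,-.07,.221]))
plan([.648,-.070,.349],-2,5)
E
```

```text
time: 2.32
position: [0.3449, -0.4385, 0.415]
eef_rot: [2.952, 1.072, -0.0]
ft_force: [0.8, -0.7, 0.6]
gripper_width: 0.999
grasp_force: 0.0
time: 2.73
position: [0.462, -0.2962, 0.4251]
eef_rot: [2.742, 1.532, 0.0]
ft_force: [0.9, 0.3, 0.0]
gripper_width: 1.003
grasp_force: 0.0
time: 3.15
position: [0.5795, -0.1547, 0.4351]
eef_rot: [2.461, 1.951, 0.0]
ft_force: [0.8, -0.3, 0.4]
gripper_width: 1.001
grasp_force: 0.0
time: 3.57
position: [0.6497, -0.0684, 0.4402]
eef_rot: [-2.26, -2.181, -0.001]
ft_force: [-0.7, 0.0, -0.5]
gripper_width: 1.003
grasp_force: 0.0
[276.77318952 236.22697711]
t 3.77 p [ 0.6485 -0.0725  0.4408] psi -2.42 F [-0.61 -0.08  0.47] w 1.0 gf 0.0
rot/row [-0.      0.0001 -0.0009]
[0.0026, -0.0006, 0.0918]
[0.0026, -0.0006, 0.0918]
[0.0026, -0.0006, 0.0918]
[0.0026, -0.0006, 0.0918]
[0.0025, -0.0006, 0.0918]
```

View pics/w1.png

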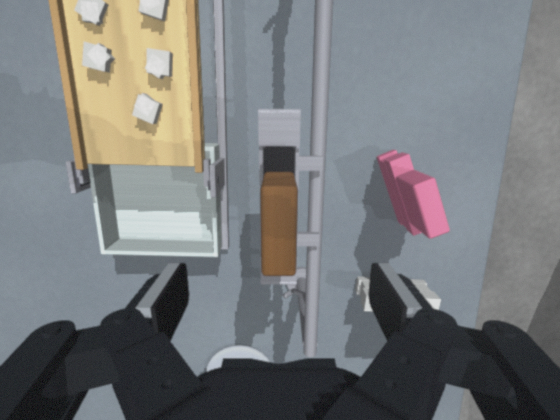

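Wrist view: wooden grip top face about (262–297, 188–275), standing in the clip beside the rail. It lies between the open fingers. Board edge at row ~165, 5 chips above it.

```bash
python3 - <<'E'
from h import *
w=snap('wrist')
for n,p,z in(('tl',(262,188),.221),('tr',(297,188),.221),('br',(297,275),.221),('bl',(261,275),.221),('topnear',(297,172),.168),('boardL',(83,163),.065),('boardR',(194,166),.065),('clip',(259,110),.15),('clipr',(301,110),.15)): print(n,np.round(atz(w,p,z),4))
m=[r for r in regions_of('wrist','scraper') ]
for r in m: print(r['confidence'],r['extent'])
E
```

```text
tl [ 0.639 -0.042  0.221]
tr [ 0.6609 -0.0429  0.221 ]
br [ 0.6595 -0.104   0.221 ]
bl [ 0.6348 -0.103   0.221 ]
topnear [ 0.664  -0.0427  0.168 ]
boardL [ 0.4311 -0.0419  0.065 ]
boardR [ 0.5544 -0.0503  0.065 ]
clip [0.6357 0.0053 0.15  ]
clipr [0.6693 0.004  0.15  ]
0.97 [400.9, 291.8, 88.4, 38.7]
0.85 [414.0, 189.2, 78.2, 89.8]
0.71 [281.5, 205.2, 35.3, 132.5]
0.55 [140.8, 127.6, 182.9, 255.1]
```

```bash
python3 -m pendant '{"linear":[[0.002,0,0.1],[0.002,0,0.12],[0.002,0,0.12],[0,0,0.08],[0,0,0.039]],"delta_rot":[[0,0,-0.001],[0,0,-0.001],[0,0,-0.001],[0,0,0],[0,0,0]],"hand":[1,1,1,1,1]}'
python3 -m pendant '{"linear":[[0,0,0],[0,0,0],[0,0,0],[0,0,0],[0,0,0]],"delta_rot":[[0,0,0],[0,0,0],[0,0,0],[0,0,0],[0,0,0]],"hand":[0.5,0.35,0.28,0.2,0.1]}'
python3 -m pendant '{"linear":[[0,0,0],[0,0,0],[0,0,0],[0,0,0],[0,0,0]],"delta_rot":[[0,0,0],[0,0,0],[0,0,0],[0,0,0],[0,0,0]],"hand":[0,0,0,0,0]}'
```

```text
time: 4.28
position: [0.6481, -0.0708, 0.3465]
eef_rot: [-2.26, -2.179, 0.004]
ft_force: [1.0, -0.2, 0.4]
gripper_width: 0.999
grasp_force: 0.0
time: 4.7
position: [0.6491, -0.0698, 0.3501]
eef_rot: [2.259, 2.181, 0.002]
ft_force: [0.2, -0.2, -0.3]
gripper_width: 0.299
grasp_force: 0.0
time: 5.12
position: [0.6492, -0.0698, 0.3501]
eef_rot: [2.259, 2.181, 0.002]
ft_force: [-0.4, -0.3, 6.7]
gripper_width: 0.273
grasp_force: 59.8
```

```bash
python3 -m pendant '{"linear":[[0,0,-0.02],[0,0,-0.025],[0,0,-0.03],[0,0,-0.04],[0,0,-0.05]],"delta_rot":[[0,0,0],[0,0,0],[0,0,0],[0,0,0],[0,0,0]],"hand":[0,0,0,0,0]}'
python3 -m pendant '{"linear":[[0,0,-0.06],[0,0,-0.08],[0,0,-0.08],[0,0,-0.08],[0,0,-0.04]],"delta_rot":[[0,0,0],[0,0,0],[0,0,0],[0,0,0],[0,0,0]],"hand":[0,0,0,0,0]}'
python3 -m pendant '{"linear":[[0,0,0],[0,0,0],[0,0,0]],"delta_rot":[[0,0,0],[0,0,0],[0,0,0]],"hand":[0,0,0]}'
python3 - <<'E'
from h import *
w=snap('wrist','w2.png'); 
for r in regions_of('wrist','scraper'): print(r['confidence'],r['extent'])
c=np.array([.5055,.0629]); x=np.array([-.056,-.998])
print(c-.085*x)
plan([*(c-.085*x),.40],86.8,16)
plan([*(c-.085*x),.40],-93.2,16)
E
```

```text
time: 5.53
position: [0.6488, -0.0698, 0.3826]
eef_rot: [-2.26, -2.182, 0.001]
ft_force: [0.4, -0.8, -2.4]
gripper_width: 0.272
grasp_force: 60.2
time: 5.95
position: [0.6489, -0.0696, 0.4533]
eef_rot: [2.258, 2.181, 0.003]
ft_force: [0.3, 0.0, -2.0]
gripper_width: 0.273
grasp_force: 60.2
time: 6.2
position: [0.6488, -0.0699, 0.4489]
eef_rot: [-2.259, -2.182, 0.002]
ft_force: [-1.5, -0.2, -2.8]
gripper_width: 0.275
grasp_force: 60.2
0.73 [412.1, 189.2, 73.4, 88.0]
0.68 [401.1, 300.6, 91.2, 58.2]
0.64 [279.7, 258.9, 67.0, 212.1]
[0.51026 0.14773]
t 6.3 p [ 0.6488 -0.0699  0.4487] psi -2.0 F [ 0.05  0.37 -2.19] w 0.276 gf 60.22013068199158
rot/row [-0.0001 -0.0001 -0.0617]
[0.0664, -0.0456, 0.0153]
[0.0705, -0.039, 0.0153]
[0.074, -0.032, 0.0153]
[0.0767, -0.0247, 0.0153]
[0.0788, -0.0171, 0.0153]
[0.08, -0.0094, 0.0153]
[0.0806, -0.0016, 0.0153]
[0.0804, 0.0062, 0.0153]
[0.0794, 0.0139, 0.0152]
[0.0777, 0.0215, 0.0152]
[0.0752, 0.0289, 0.0152]
[0.0721, 0.0361, 0.0152]
[0.0683, 0.0429, 0.0152]
[0.0638, 0.0493, 0.0152]
[0.0587, 0.0552, 0.0152]
[0.0531, 0.0606, 0.0152]
t 6.3 p [ 0.6488 -0.0699  0.4487] psi -2.0 F [ 0.05  0.37 -2.19] w 0.276 gf 60.22013068199158
rot/row [-0.0001  0.0001  0.0633]
[0.0664, -0.0456, 0.0153]
[0.0616, -0.052, 0.0153]
[0.0561, -0.0578, 0.0153]
[0.0501, -0.0631, 0.0153]
[0.0436, -0.0678, 0.0153]
[0.0366, -0.0718, 0.0153]
[0.0293, -0.0751, 0.0153]
[0.0217, -0.0776, 0.0153]
[0.0139, -0.0794, 0.0153]
[0.0059, -0.0804, 0.0153]
[-0.0021, -0.0806, 0.0153]
[-0.0101, -0.08, 0.0153]
[-0.018, -0.0786, 0.0153]
[-0.0257, -0.0764, 0.0153]
[-0.0331, -0.0735, 0.0153]
[-0.0403, -0.0698, 0.0152]
```

View pics/w2.png

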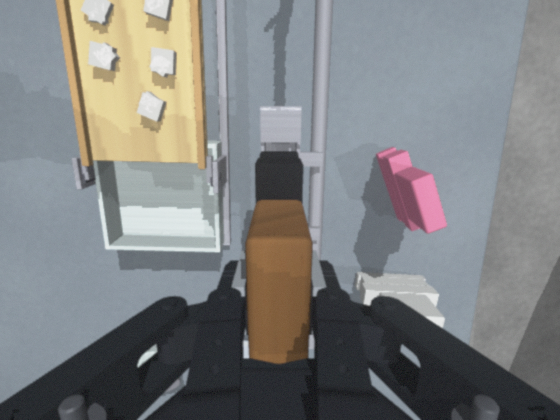

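```bash
python3 -m pendant '{"linear":[[0.066,-0.046,0.01],[0.07,-0.039,0.01],[0.074,-0.032,0.01],[0.077,-0.025,0.01],[0.079,-0.017,0.01]],"delta_rot":[[0,0,-0.062],[0,0,-0.062],[0,0,-0.062],[0,0,-0.062],[0,0,-0.062]],"hand":[0,0,0,0,0]}'
python3 -m pendant '{"linear":[[0.08,-0.009,0.01],[0.081,-0.002,0.01],[0.08,0.006,0.01],[0.079,0.014,0.01],[0.078,0.022,0.01]],"delta_rot":[[0,0,-0.062],[0,0,-0.062],[0,0,-0.062],[0,0,-0.062],[0,0,-0.062]],"hand":[0,0,0,0,0]}'
python3 -m pendant '{"linear":[[0.075,0.029,0.02],[0.072,0.036,0.02],[0.068,0.043,0.02],[0.064,0.049,0.02],[0.059,0.055,0.02]],"delta_rot":[[0,0,-0.062],[0,0,-0.062],[0,0,-0.062],[0,0,-0.062],[0,0,-0.062]],"hand":[0,0,0,0,0]}'
python3 -m pendant '{"linear":[[0.053,0.06,0.02],[0,0,0.02],[0,0,0],[0,0,0],[0,0,0]],"delta_rot":[[0,0,-0.057],[0,0,0],[0,0,0],[0,0,0],[0,0,0]],"hand":[0,0,0,0,0]}'
python3 - <<'E'
from h import *
w=snap('wrist','w3.png');t=snap('top','t3.png')
for c in('wrist','top'):
  for q in('board_edge','board_rear','scraper_foot','chip0'):
    for r in tip_of(c,q): print(c,q,np.round(r['centre'],1),round(r['confidence'],2),np.round(atz({'wrist':w,'top':t}[c],r['centre'],{'b':0,'s':.16,'c':.069}[q[0]]),4))
plan([.5103,.1477,.40],86.8,1);print(state()['joints'])
E
```

```text
time: 6.72
position: [0.6048, -0.0014, 0.4391]
eef_rot: [-1.66, -2.666, 0.001]
ft_force: [0.2, 1.2, -2.6]
gripper_width: 0.27
grasp_force: 60.2
time: 7.13
position: [0.5614, 0.0665, 0.4292]
eef_rot: [-0.969, -2.988, 0.001]
ft_force: [0.8, 0.2, -1.9]
gripper_width: 0.273
grasp_force: 60.2
time: 7.55
position: [0.5176, 0.1341, 0.4092]
eef_rot: [-0.22, -3.133, 0.001]
ft_force: [0.1, -0.0, -1.9]
gripper_width: 0.271
grasp_force: 60.2
time: 7.97
position: [0.51, 0.1461, 0.4019]
eef_rot: [-0.091, -3.14, 0.0]
ft_force: [0.1, 0.1, -2.6]
gripper_width: 0.273
grasp_force: 60.1
wrist board_edge [277.1 222.7] 0.3 [0.5669 0.141  0.    ]
wrist chip0 [243.5 159.7] 0.95 [0.4756 0.1139 0.069 ]
wrist chip0 [148.7 209.3] 0.92 [0.5205 0.0126 0.069 ]
wrist chip0 [193.9 220.5] 0.78 [0.5351 0.0571 0.069 ]
wrist chip0 [191.4 163.8] 0.77 [0.4767 0.0626 0.069 ]
wrist chip0 [246.7 223.3] 0.69 [0.5413 0.1113 0.069 ]
top scraper_foot [355.9 141.4] 0.84 [ 0.7638 -0.213   0.16  ]
top scraper_foot [300.8 140.6] 0.79 [ 0.765  -0.0796  0.16  ]
top chip0 [241.5 262.1] 0.6 [0.4791 0.0643 0.069 ]
top chip0 [242.5 240.9] 0.52 [0.532  0.0623 0.069 ]
top chip0 [260.3 246.6] 0.45 [0.5177 0.0178 0.069 ]
t 8.47 p [0.5096 0.147  0.4019] psi 86.82 F [-0.73 -0.44 -3.22] w 0.28 gf 60.08722186088562
rot/row [-0.      0.0001  0.0002]
[-0.0035, 0.0038, 0.0097]
[ 0.45535362  0.23665559 -0.93499869  1.67672893  0.19574193  1.32711795
  1.00139373]
```

View pics/w3.png

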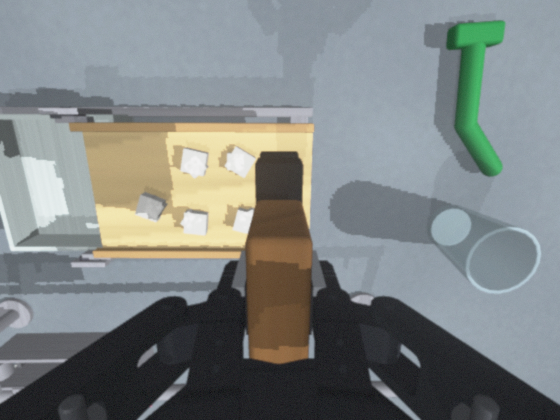

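```bash
python3 - <<'E'
from h import *
w=snap('wrist')
B={}
for n,p,z in(('rearNear',(313,123),.075),('rearNearInner',(313,132),.065),('edgeNear',(72,125),.075),('edgeFar',(94,257),.075),('edgeTop',(86,133),.065),('edgeTopF',(103,247),.065),('rearFarinner',(311,247),.065),('bladeEndTopL',(258,152),.22),('blR',(300,152),.22)):
  B[n]=atz(w,p,z); print(n,np.round(B[n],4))
for u in(-.046,-.05,-.052):
  for z in (.168,.22): print(u,z,proj(w,[.5096+u,.147,z]))
E
```

```text
rearNear [0.4443 0.1825 0.075 ]
rearNearInner [0.4529 0.1833 0.065 ]
edgeNear [ 0.4339 -0.0402  0.075 ]
edgeFar [ 0.5677 -0.0505  0.075 ]
edgeTop [ 0.442 -0.035  0.065]
edgeTopF [ 0.561 -0.045  0.065]
rearFarinner [0.5731 0.1786 0.065 ]
bladeEndTopL [0.4516 0.1404 0.22  ]
blR [0.4527 0.1607 0.22  ]
-0.046 0.168 [274.47234628 160.61440326]
-0.046 0.22 [273.05585604 175.79525064]
-0.05 0.168 [274.11576801 154.47627319]
-0.05 0.22 [272.57172305 167.76572677]
-0.052 0.168 [273.93592436 151.38044881]
-0.052 0.22 [272.32685278 163.70446339]
```

```bash
python3 -m pendant '{"linear":[[-0.005,0.01,0.06],[-0.006,0.01,0.11],[0,0,0.12],[0,0,0.1],[0,0,0.04]],"delta_rot":[[0,0,0],[0,0,0],[0,0,0],[0,0,0],[0,0,0]],"hand":[0,0,0,0,0]}'
python3 -m pendant '{"linear":[[0,0,0.01],[0,0,0],[0,0,0],[0,0,0],[0,0,0]],"delta_rot":[[0,0,0],[0,0,0],[0,0,0],[0,0,0],[0,0,0]],"hand":[0,0,0,0,0]}'
for i in 1; do :; done
python3 -m pendant '{"linear":[[0,0,0],[0,0,0]],"delta_rot":[[0,0,0],[0,0,0]],"hand":[0,0]}'
```

```text
time: 8.93
position: [0.5111, 0.1505, 0.3124]
eef_rot: [-0.087, -3.136, 0.001]
ft_force: [0.0, -0.2, -2.5]
gripper_width: 0.274
grasp_force: 60.1
time: 9.35
position: [0.5123, 0.151, 0.3149]
eef_rot: [0.087, 3.139, 0.0]
ft_force: [0.2, 0.1, -1.6]
gripper_width: 0.276
grasp_force: 60.1
time: 9.52
position: [0.5121, 0.1509, 0.3143]
eef_rot: [0.087, 3.14, -0.0]
ft_force: [0.2, 0.0, -1.6]
gripper_width: 0.275
grasp_force: 60.1
```

```bash
python3 -m pendant '{"linear":[[0,0,0.01],[0,0,0.01],[0,0,0.01],[0,0,0],[0,0,0]],"delta_rot":[[0,0,0],[0,0,0],[0,0,0],[0,0,0],[0,0,0]],"hand":[0,0,0,0,0]}' | egrep 'pos|force: \['
python3 -m pendant '{"linear":[[0,0,0.01],[0,0,0],[0,0,0]],"delta_rot":[[0,0,0],[0,0,0],[0,0,0]],"hand":[0,0,0]}' | egrep 'pos|force: \['
python3 -m pendant '{"linear":[[0,0,0.005],[0,0,0],[0,0,0]],"delta_rot":[[0,0,0],[0,0,0],[0,0,0]],"hand":[0,0,0]}' | egrep 'pos|force: \['
python3 -m pendant '{"linear":[[0,0,0.005],[0,0,0],[0,0,0]],"delta_rot":[[0,0,0],[0,0,0],[0,0,0]],"hand":[0,0,0]}' | egrep 'pos|force: \['
```

```text
position: [0.5119, 0.1509, 0.3077]
ft_force: [-0.0, 0.6, -2.5]
position: [0.512, 0.1508, 0.3058]
ft_force: [-0.5, 1.1, -3.0]
position: [0.512, 0.1509, 0.3049]
ft_force: [0.2, -0.1, -2.6]
position: [0.5119, 0.1508, 0.3038]
ft_force: [-0.2, -0.7, -2.4]
```

```bash
python3 -m pendant '{"linear":[[0,0,0.005],[0,0,0],[0,0,0]],"delta_rot":[[0,0,0],[0,0,0],[0,0,0]],"hand":[0,0,0]}' | egrep 'pos|force: \['
python3 -m pendant '{"linear":[[0,0,0.005],[0,0,0],[0,0,0]],"delta_rot":[[0,0,0],[0,0,0],[0,0,0]],"hand":[0,0,0]}' | egrep 'pos|force: \['
python3 -m pendant '{"linear":[[0,0,0.005],[0,0,0],[0,0,0]],"delta_rot":[[0,0,0],[0,0,0],[0,0,0]],"hand":[0,0,0]}' | egrep 'pos|force: \['
```

```text
position: [0.512, 0.1509, 0.3028]
ft_force: [-0.1, -0.4, -2.6]
position: [0.512, 0.1509, 0.302]
ft_force: [0.0, 0.4, -0.9]
position: [0.512, 0.1509, 0.301]
ft_force: [0.5, 0.3, 0.6]
```

```bash
python3 -m pendant '{"linear":[[0,0,0.005],[0,0,0],[0,0,0]],"delta_rot":[[0,0,0],[0,0,0],[0,0,0]],"hand":[0,0,0]}' | egrep 'pos|force: \['
python3 -m pendant '{"linear":[[0,0,0.006],[0,0,0],[0,0,0]],"delta_rot":[[0,0,0],[0,0,0],[0,0,0]],"hand":[0,0,0]}' | egrep 'pos|force: \['
python3 -m pendant '{"linear":[[0,0,0.006],[0,0,0],[0,0,0]],"delta_rot":[[0,0,0],[0,0,0],[0,0,0]],"hand":[0,0,0]}' | egrep 'time|pos|force: \['
```

```text
position: [0.512, 0.151, 0.3001]
ft_force: [-0.2, 0.3, 2.2]
position: [0.512, 0.151, 0.2988]
ft_force: [0.4, 1.2, 3.3]
time: 12.18
position: [0.5121, 0.151, 0.2977]
ft_force: [-0.1, 1.2, 4.6]
```

```bash
python3 -m pendant '{"linear":[[0,-0.01,-0.0003],[0,-0.015,-0.0006],[0,-0.02,-0.0008],[0,-0.02,-0.0008],[0,-0.02,-0.0008]],"delta_rot":[[0,0,0],[0,0,0],[0,0,0],[0,0,0],[0,0,0]],"hand":[0,0,0,0,0]}' | egrep 'pos|force: \['
python3 -m pendant '{"linear":[[0,-0.02,-0.0008],[0,-0.02,-0.0008],[0,-0.02,-0.0008]],"delta_rot":[[0,0,0],[0,0,0],[0,0,0]],"hand":[0,0,0]}' | egrep 'pos|force: \['
```

```text
position: [0.5111, 0.1338, 0.2984]
ft_force: [0.3, 5.4, 5.1]
position: [0.5104, 0.1217, 0.2989]
ft_force: [0.2, 5.8, 4.5]
```

```bash
python3 -m pendant '{"linear":[[0,-0.02,-0.0007],[0,-0.02,-0.0007],[0,-0.02,-0.0007],[0,-0.02,-0.0007]],"delta_rot":[[0,0,0],[0,0,0],[0,0,0],[0,0,0]],"hand":[0,0,0,0]}' | egrep 'pos|force: \['
python3 -m pendant '{"linear":[[0,-0.02,-0.0006],[0,-0.02,-0.0006],[0,-0.02,-0.0006]],"delta_rot":[[0,0,0],[0,0,0],[0,0,0]],"hand":[0,0,0]}' | egrep 'pos|force: \['
```

```text
position: [0.5095, 0.1058, 0.2995]
ft_force: [-0.1, 5.0, 5.2]
position: [0.5089, 0.0939, 0.2999]
ft_force: [0.7, 6.1, 5.9]
```

```bash
python3 -m pendant '{"linear":[[0,-0.02,-0.0011],[0,-0.02,-0.0011],[0,-0.02,-0.0009]],"delta_rot":[[0,0,0],[0,0,0],[0,0,0]],"hand":[0,0,0]}' | egrep 'pos|force: \['
python3 -m pendant '{"linear":[[0,-0.02,-0.0006],[0,-0.02,-0.0006],[0,-0.02,-0.0006]],"delta_rot":[[0,0,0],[0,0,0],[0,0,0]],"hand":[0,0,0]}' | egrep 'pos|force: \['
```

```text
position: [0.5082, 0.0819, 0.3004]
ft_force: [0.0, 6.4, 5.6]
position: [0.5075, 0.0699, 0.3008]
ft_force: [0.1, 6.0, 6.2]
```

```bash
python3 -m pendant '{"linear":[[0,-0.02,-0.0013],[0,-0.02,-0.0012],[0,-0.02,-0.001]],"delta_rot":[[0,0,0],[0,0,0],[0,0,0]],"hand":[0,0,0]}' | egrep 'pos|force: \['
python3 -m pendant '{"linear":[[0,-0.015,-0.0006],[0,-0.015,-0.0006]],"delta_rot":[[0,0,0],[0,0,0]],"hand":[0,0]}' | egrep 'pos|force: \['
```

```text
position: [0.5067, 0.0578, 0.3013]
ft_force: [0.7, 5.3, 5.3]
position: [0.5064, 0.0516, 0.3015]
ft_force: [1.1, 5.2, 5.3]
```

```bash
python3 -m pendant '{"linear":[[0,-0.015,-0.0008],[0,-0.015,-0.0007]],"delta_rot":[[0,0,0],[0,0,0]],"hand":[0,0]}' | egrep 'pos|force: \['
python3 -m pendant '{"linear":[[0,-0.015,-0.0007],[0,-0.015,-0.0004]],"delta_rot":[[0,0,0],[0,0,0]],"hand":[0,0]}' | egrep 'pos|force: \['
```

```text
position: [0.5061, 0.0457, 0.3017]
ft_force: [0.1, 4.9, 3.7]
position: [0.5057, 0.0396, 0.3019]
ft_force: [-0.5, 2.4, 2.5]
```

```bash
python3 -m pendant '{"linear":[[0,-0.015,0.0002],[0,-0.015,0]],"delta_rot":[[0,0,0],[0,0,0]],"hand":[0,0]}' | egrep 'pos|force: \['
python3 -m pendant '{"linear":[[0,-0.015,0],[0,-0.015,0]],"delta_rot":[[0,0,0],[0,0,0]],"hand":[0,0]}' | egrep 'pos|force: \['
```

```text
position: [0.5054, 0.0337, 0.3019]
ft_force: [-0.0, 4.8, 4.0]
position: [0.5051, 0.0278, 0.3019]
ft_force: [0.3, 4.2, 2.4]
```

```bash
python3 -m pendant '{"linear":[[0,-0.015,0],[0,-0.015,0]],"delta_rot":[[0,0,0],[0,0,0]],"hand":[0,0]}' | egrep 'pos|force: \['
python3 -m pendant '{"linear":[[0,-0.015,0],[0,-0.015,0]],"delta_rot":[[0,0,0],[0,0,0]],"hand":[0,0]}' | egrep 'pos|force: \['
```

```text
position: [0.5048, 0.0218, 0.3019]
ft_force: [1.0, 4.2, 3.9]
position: [0.5044, 0.0158, 0.302]
ft_force: [0.7, 2.8, 3.5]
```

```bash
python3 -m pendant '{"linear":[[0,-0.015,0],[0,-0.015,0]],"delta_rot":[[0,0,0],[0,0,0]],"hand":[0,0]}' | egrep 'pos|force: \['
python3 -m pendant '{"linear":[[0,-0.015,0],[0,-0.015,0]],"delta_rot":[[0,0,0],[0,0,0]],"hand":[0,0]}' | egrep 'pos|force: \['
python3 -m pendant '{"linear":[[0,-0.015,0],[0,-0.015,0]],"delta_rot":[[0,0,0],[0,0,0]],"hand":[0,0]}' | egrep 'time|pos|force: \['
```

```text
position: [0.5041, 0.0098, 0.302]
ft_force: [-1.4, 3.1, 3.5]
position: [0.5038, 0.0038, 0.3019]
ft_force: [1.1, 3.8, 2.5]
time: 15.85
position: [0.5035, -0.0022, 0.3019]
ft_force: [0.0, 4.1, 3.0]
```

```bash
python3 -m pendant '{"linear":[[0,-0.015,0],[0,-0.015,0]],"delta_rot":[[0,0,0],[0,0,0]],"hand":[0,0]}' | egrep 'pos|force: \['
python3 -m pendant '{"linear":[[0,-0.015,0],[0,-0.015,0]],"delta_rot":[[0,0,0],[0,0,0]],"hand":[0,0]}' | egrep 'pos|force: \['
python3 -m pendant '{"linear":[[0,-0.015,0],[0,-0.015,0]],"delta_rot":[[0,0,0],[0,0,0]],"hand":[0,0]}' | egrep 'pos|force: \['
python3 -m pendant '{"linear":[[0,-0.015,0],[0,-0.015,0]],"delta_rot":[[0,0,0],[0,0,0]],"hand":[0,0]}' | egrep 'time|pos|force: \['
python3 - <<'E'
from h import *
w=snap('wrist')['image'];t=snap('top');s=snap('scene')['image']
a=cv2.resize(w,(440,330));b=cv2.resize(t['image'][195:305,180:350],(360,233),interpolation=2);c=cv2.resize(s[190:290,240:360],(360,300),interpolation=2)
o=np.zeros((540,800,3),np.uint8);o[:330,:440]=a;o[:233,440:]=b;o[233:533,440:]=c
cv2.imwrite('pics/end.png',o[:,:,::-1])
E
```

```text
position: [0.5031, -0.0082, 0.302]
ft_force: [0.1, 3.4, 3.8]
position: [0.5028, -0.0142, 0.302]
ft_force: [0.6, 4.5, 3.1]
position: [0.5025, -0.0202, 0.302]
ft_force: [-0.1, 4.1, 3.0]
time: 16.52
position: [0.5021, -0.0262, 0.302]
ft_force: [0.2, 3.1, 2.4]
```

View pics/end.png

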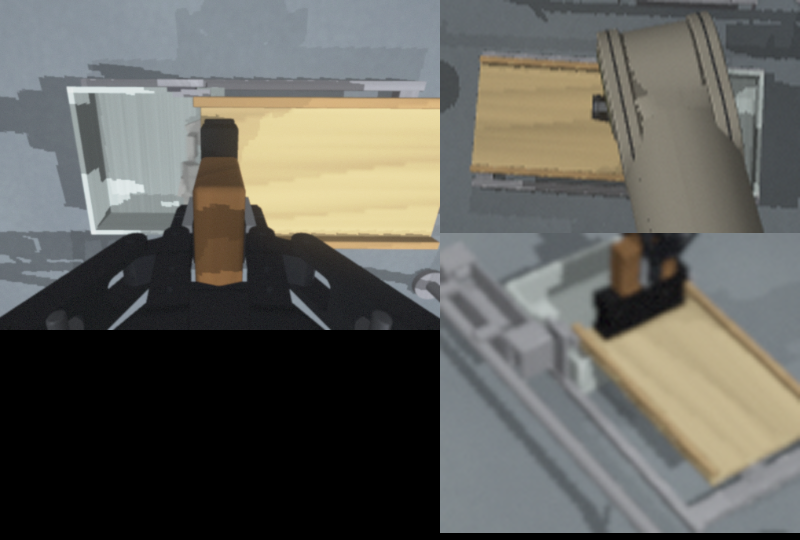

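The swept part of the board is clear, and the chips are packed ahead of the blade at the edge (composite ~(190,150)). A little more stroke is needed.

```bash
python3 -m pendant '{"linear":[[0,-0.015,0],[0,-0.015,0]],"delta_rot":[[0,0,0],[0,0,0]],"hand":[0,0]}' | egrep 'pos|force: \['
python3 -m pendant '{"linear":[[0,-0.015,0],[0,-0.015,0]],"delta_rot":[[0,0,0],[0,0,0]],"hand":[0,0]}' | egrep 'pos|force: \['
python3 -m pendant '{"linear":[[0,-0.01,0],[0,0,0],[0,0,0]],"delta_rot":[[0,0,0],[0,0,0],[0,0,0]],"hand":[0,0,0]}' | egrep 'pos|force: \['
python3 - <<'E'
from h import *
w=snap('wrist')
cv2.imwrite('pics/end2.png',cv2.resize(w['image'][80:320,60:380],(800,600),interpolation=2)[:,:,::-1])
for r in tip_of('wrist','chip0'): print(r,atz(w,r['centre'],.012))
for y in (-.040,-.047): print(y,proj(w,[.443,y,.068]),proj(w,[.435,y,.078]))
E
```

```text
position: [0.5018, -0.0318, 0.302]
ft_force: [0.2, 3.3, 3.7]
position: [0.5015, -0.0381, 0.302]
ft_force: [0.1, 3.1, 3.5]
position: [0.5013, -0.0404, 0.3019]
ft_force: [-0.1, 1.3, 3.0]
{'centre': [232.5, 177.2], 'confidence': 0.97} [ 0.47546383 -0.07818361  0.012     ]
{'centre': [260.7, 205.1], 'confidence': 0.63} [ 0.50141324 -0.05601878  0.012     ]
{'centre': [254.8, 237.0], 'confidence': 0.51} [ 0.53101922 -0.06347357  0.012     ]
-0.04 [274.09035158 141.3956099 ] [273.05832657 129.34470085]
-0.047 [263.24516332 142.00140274] [261.52559402 129.99709703]
```

View pics/end2.png

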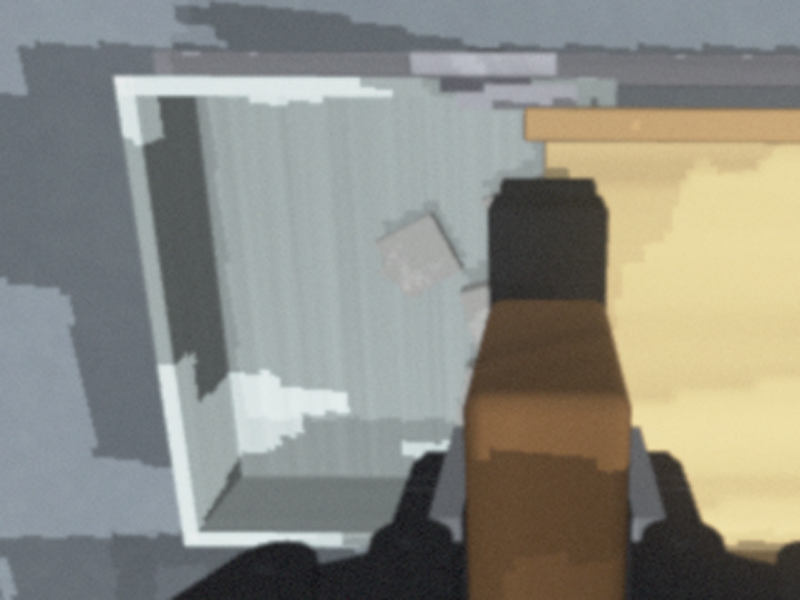

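```bash
python3 -m pendant '{"linear":[[0,0,-0.03],[0,0,-0.06],[0,0,-0.06],[0,0,0],[0,0.06,0]],"delta_rot":[[0,0,0],[0,0,0],[0,0,0],[0,0,0],[0,0,0]],"hand":[0,0,0,0,0]}' | egrep 'pos|force: \['
python3 -m pendant '{"linear":[[0,0.08,0],[0,0.1,0],[0,0.08,0],[0,0.06,0],[0,0,0]],"delta_rot":[[0,0,0],[0,0,0],[0,0,0],[0,0,0],[0,0,0]],"hand":[0,0,0,0,0]}' | egrep 'pos|force: \['
python3 -m pendant '{"linear":[[0,0,0],[0,0,0]],"delta_rot":[[0,0,0],[0,0,0]],"hand":[0,0]}' | egrep 'time|pos|force: \['
python3 - <<'E'
from h import *
w=snap('wrist')
cv2.imwrite('pics/end3.png',cv2.resize(w['image'][80:320,0:320],(800,600),interpolation=2)[:,:,::-1])
for r in tip_of('wrist','chip0'): print(np.round(r['centre']),r['confidence'],atz(w,r['centre'],.012))
E
```

```text
position: [0.5023, -0.0299, 0.333]
ft_force: [0.8, -0.4, -3.0]
position: [0.5054, 0.0387, 0.3324]
ft_force: [-0.0, 1.1, -2.0]
time: 18.35
position: [0.5056, 0.0351, 0.332]
ft_force: [-0.7, -0.7, -1.5]
[152. 173.] 0.93 [ 0.47708155 -0.0831388   0.012     ]
[184. 193.] 0.77 [ 0.49855988 -0.05581109  0.012     ]
[181. 227.] 0.63 [ 0.53276116 -0.06378915  0.012     ]
[187. 227.] 0.47 [ 0.53264321 -0.05815478  0.012     ]
[191. 165.] 0.42 [ 0.47183283 -0.04569627  0.012     ]
```

View pics/end3.png

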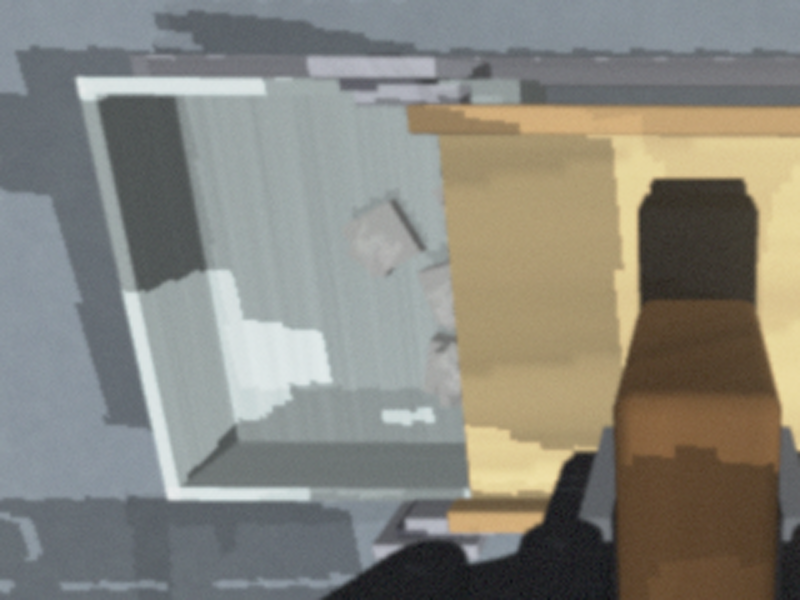

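The swept board is clear, and the chips lie in the tray at (380,235), (440,290) and (445,370) in the crop. The others are partly hidden under the board edge. Now I set the scraper down.

```bash
python3 -m pendant '{"linear":[[0,0,0.04],[0,0,0.05],[0,0,0.03],[0,0,0.015],[0,0,0]],"delta_rot":[[0,0,0],[0,0,0],[0,0,0],[0,0,0],[0,0,0]],"hand":[0,0,0,0,0]}' | egrep 'pos|force: \['
python3 -m pendant '{"linear":[[0,0,0.004],[0,0,0],[0,0,0]],"delta_rot":[[0,0,0],[0,0,0],[0,0,0]],"hand":[0,0,0]}' | egrep 'pos|force: \['
python3 -m pendant '{"linear":[[0,0,0.004],[0,0,0],[0,0,0]],"delta_rot":[[0,0,0],[0,0,0],[0,0,0]],"hand":[0,0,0]}' | egrep 'time|pos|force: \['
```

```text
position: [0.5052, 0.0359, 0.3038]
ft_force: [-0.8, -0.2, -1.3]
position: [0.5057, 0.0361, 0.3044]
ft_force: [0.9, -0.8, -1.7]
time: 19.37
position: [0.5056, 0.036, 0.3035]
ft_force: [0.2, -0.1, -2.5]
```

```bash
python3 -m pendant '{"linear":[[0,0,0.004],[0,0,0],[0,0,0]],"delta_rot":[[0,0,0],[0,0,0],[0,0,0]],"hand":[0,0,0]}' | egrep 'pos|force: \['
python3 -m pendant '{"linear":[[0,0,0.002],[0,0,0],[0,0,0]],"delta_rot":[[0,0,0],[0,0,0],[0,0,0]],"hand":[0,0,0]}' | egrep 'pos|force: \['
```

```text
position: [0.5056, 0.036, 0.3025]
ft_force: [0.3, -0.5, -2.3]
position: [0.5056, 0.036, 0.3021]
ft_force: [0.4, -0.1, -1.4]
```

```bash
python3 -m pendant '{"linear":[[0,0,0.0015],[0,0,0],[0,0,0]],"delta_rot":[[0,0,0],[0,0,0],[0,0,0]],"hand":[0,0,0]}' | egrep 'pos|force: \['
python3 -m pendant '{"linear":[[0,0,0],[0,0,0],[0,0,0],[0,0,0],[0,0,0]],"delta_rot":[[0,0,0],[0,0,0],[0,0,0],[0,0,0],[0,0,0]],"hand":[0.32,0.38,0.5,0.7,0.9]}'
python3 -m pendant '{"linear":[[0,0,0],[0,0,0],[0,0,-0.03],[0,0,-0.06],[0,0,-0.1]],"delta_rot":[[0,0,0],[0,0,0],[0,0,0],[0,0,0],[0,0,0]],"hand":[0.9,0.9,0.9,0.9,0.9]}'
python3 -m pendant '{"linear":[[0,0,-0.12],[0,0,-0.12],[0,0,-0.12],[0,0,-0.06],[0,0,0]],"delta_rot":[[0,0,0],[0,0,0],[0,0,0],[0,0,0],[0,0,0]],"hand":[0.9,0.9,0.9,0.9,0.9]}'
python3 - <<'E'
from h import *
w=snap('wrist')['image'];s=snap('scene')['image']
o=np.hstack([cv2.resize(w,(400,300)),cv2.resize(s[170:290,220:380],(400,300),interpolation=2)])
cv2.imwrite('pics/fin.png',o[:,:,::-1])
E
```

```text
position: [0.5056, 0.0361, 0.302]
ft_force: [-0.3, -0.4, -0.3]
time: 20.53
position: [0.5056, 0.036, 0.3019]
eef_rot: [0.087, 3.14, -0.0]
ft_force: [-0.2, 0.6, 0.4]
gripper_width: 0.767
grasp_force: 0.0
time: 20.95
position: [0.5052, 0.036, 0.3399]
eef_rot: [-0.087, -3.138, -0.0]
ft_force: [0.4, -0.4, -0.4]
gripper_width: 0.9
grasp_force: 0.0
time: 21.37
position: [0.5061, 0.0365, 0.4272]
eef_rot: [0.087, 3.136, -0.001]
ft_force: [0.2, 0.4, 0.1]
gripper_width: 0.9
grasp_force: 0.0
```

View pics/fin.png

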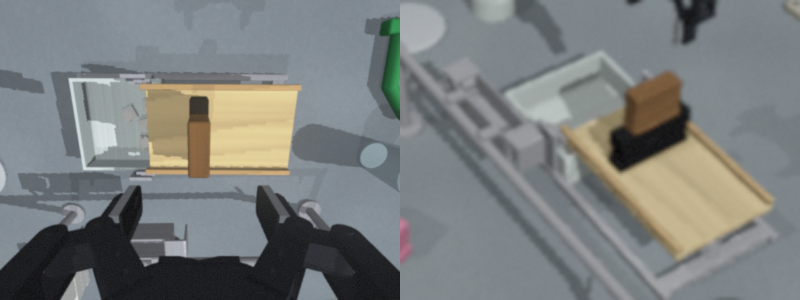

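The scraper stands upright on the swept board (left panel (199,135), right panel (650,120)). No chips remain on the board, and the gripper is clear.

```bash
python3 -c "
from workcell import *
print(finish_job())"
```

```text
the job is handed in; nothing more can be done
None
```

I handed the job in at about 21 s: the board is swept clear and the scraper stands upright on it. Contact force read about 5–8.5 N through the stroke. The chips went over the tray edge; three showed clearly in the tray, and the other two were hidden under the board edge.

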